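Lock the quarter-turn cap on a worktop water filter

TASK

Close the worktop water filter: take the loose blue cap, set it into the black neck with its two lugs in the neck's two slots, press it down against the spring and turn it clockwise about a quarter turn until it snaps into its locked notch, then let go. Press and turn with feeling, since the neck breaks if it is forced past the spring's travel or hard against the end stop (25 N is too much). Leave the mug, the glass, the lemon and the tomato where they are.

Things in the scene. Friction and masses are not known exactly. Their poses are not given: they have to be found in the camera images.
- filter_unit: White fixed box, a water filter, 150 (x) by 180 (y) by 60 mm high, brass hose ends on its +x side, black display on its -x side. Origin: centre of its underside; z up. A black round neck, 70 mm across, stands up in the middle of its flat top. The neck's top face is 4 to 15 mm above the flat top, different each time and not measured: feel for it.
- mouth (a point): On the axis of the neck, at the height of the flat top (60 mm above the worktop), axes as the filter's. The neck has an upright bore 45 mm across. Its rim is 11 mm thick from the neck's top face down; below the rim is room for the lugs to turn.
- slot (a point): Middle of the slot on the filter's +x side, 27 mm from the axis, at the height of the flat top. A second slot lies opposite (-x side). Each is 16 mm wide, reaches 33 mm from the axis and lets a lug down through the rim. White bars on the neck mark them. A turn anticlockwise from the slots is blocked.
- notch (a point): Where one lug is locked: 27 mm from the axis, 80 degrees (1.40 rad) clockwise, seen from above, from the slot; height of the flat top. Red dots mark the two notches. Each is 4 mm high, hidden in the rim's underside; the lugs fit it at 75 to 85 degrees, where an end stop is. Before the notch the lugs only rub under the rim.
- plate (a point): On the axis, at the height of the flat top. Spring plate in the bore, 33 mm across: at rest 9 mm below the neck's top face; pushes up on the cap's underside with 2 N at first, 1.5 N more per mm; hard stop after 10 mm (17 N); damped, 0.1 N per mm/s. Lugs clear the rim from 8 mm (14 N) on. Let go over the notches, it lifts the cap until the lugs catch (4 mm in, 8 N).
- cap: Blue cap, about 60 g, stands loose left or right of the filter. Origin: centre of its underside; x along wing and lugs. Barrel 40 mm across, 24 high; at its foot a lug on each of +x and -x, 27 mm from axis to tip, 10 wide, 6 high. Flange 60 across at 24 to 29 mm; wing grip 46 long (x), 12 thick, 29 to 57 mm up. Either way round fits. Locked: origin 13 mm below the neck's top.
- mug_3: White mug with yellow stripes, 101 mm high; origin at the centre of its underside. Leave alone.
- glass_1: Clear drinking glass, 82 mm across, 89 mm high, on the other side of the filter from the cap; origin at the centre of its underside. Leave alone.
- lemon_1: Yellow lemon, 83 mm long, 58 mm high; origin under its centre. Leave alone.
- tomato_1: Red tomato, 62 mm; origin under its centre. Leave alone.

How it is judged:
By the outcome, as a careful person would: the job done as asked, in the order asked, and still so for the second after the job is handed in, with the robot touching nothing.
It also fails if it takes over 51 s, if anything falls off the work surface, if the arm or the gripper's body presses on something with over 40 N, if the wrist force passes 120 N, or if a joint passes its speed limit or range.

ROBOT

A 6-joint arm with a two-finger parallel gripper is mounted at the origin on a cart in front of the work surface, level with it; the furniture and walls round the work are solid. World frame = base frame: x ahead of the robot, y to its left, z up, the work surface at z = 0. Lengths are in m, angles in degrees, forces in N, time in s.
With the tool pointing down it reaches from about 0.3 to 0.775 m from the base axis. Payload 14.6 kg.
Tool frame: the origin (TCP) lies midway between the tips of the shut fingers; the grasp point (between the pads) lies 19 mm behind it (robot.hold_point_z is the z of the grasp point in the tool frame, in m); z points along the fingers, y is the line along which they close (so a half turn about z gives the same grasp; the last joint's range is limited). The gripper opens to 94 mm and grips with 3 to 60 N. Pads are 16 mm wide; open, the fingers measure 119 mm over their backs; the gripper's body (75 mm by 177 mm) begins 78 mm behind the grasp point.
Start: joints at [-71.368, 17.183, 87.147, -0, 75.671, -3.816], TCP at [0.21, -0.508, 0.205] pointing down, gripper open.
Joint ranges: [-173.82, 173.82], [-45.26, 126.66], [13.44, 144.39], [-59.66, 239.66], [0, 175.72], [-146.38, 146.38]. Speed limits (degrees/s): [127.2, 127.2, 147.25, 180, 180, 180].

INTERFACE

Orientations are given as [roll, pitch, yaw] about the fixed x, y, z axes, in that order (R = Rz(yaw) Ry(pitch) Rx(roll)).
In Python, from workcell import robot gives the robot as it stands.
- The arm moves only by the shell command python3 -m handwheel 'ROWS' [FORCE]. ROWS is JSON, a list of rows, each a list of 7 numbers: the turn, a rotation vector about the tool's x, y, z in rad, then the shift along the tool's x, y, z in m, then the opening, from 0 (shut) to 1 (fully open). In form: [[rx, ry, rz, tx, ty, tz, jaw], ...]. A call has 1 to 20 rows; each row is the pose to reach, as a shift and turn from the pose commanded when the call began, along the tool's axes at that moment; what a row does not reach only later rows make up. A row lasts 1/10 s, in which the tool goes at most 50 mm and 8.59 degrees, less where a joint would pass 70% of its speed; a pose out of reach is approached as far as the arm can. A call with a gripper value outside its range is refused whole. The fingers move at their own pace and stop on an object; FORCE is the grip in N (left out, the last holds). Time passes only in rows, so rows that repeat a pose let the fingers close. It gives the time, the measured TCP pose, the force, the opening and the grip force at its end, in the units of the state.
- robot.state(): the state, without advancing time (a new reading comes with each control period).
- robot.read_camera(name): name is "side" or "top"; returns the picture (400x640x3 uint8, blue, green, red); there is no depth.
- robot.calibration(name): a dict with "intrinsics" (3x3 intrinsics, pixels), "dist" ([k1, k2, p1, p2, k3] as OpenCV has them; the pictures are not rectified), "xyz" and "attitude" of the camera in the world. Camera axes: x right, y up, looking along -z (the intrinsics and any distortion apply to the point x, -y, -z); pixel columns grow to the right and rows downward; lengths in m; the calibration is good to about 2 mm. A picture is of the moment at which its call begins. calibration takes no time and is no camera call.
- robot.finish_job(): hands the job in; it is judged then, once.
The state is a dict: "time": time; "q": joint angles; "qvel": joint speeds; "joint_torque": joint torques, N m; "tool_pos": TCP position; "tcp_rot": TCP orientation; "force": force on the tool from outside, world axes, zero at the start; "wrist_torque": the same for the moment, N m; "opening": finger opening in m; "gripper_force": force on a finger pad.
Only numpy, scipy, OpenCV 4.12 (cv2) and the standard library are available. Lean on these libraries where they do the work, as an engineer would, in place of code of your own. Each camera call takes 0.05 s, during which the arm holds its last target. There are 200 camera calls.

## Working session

There is one attempt and no reset: what is moved stays moved. The work goes in short steps, Python scripts to look and compute and a shell command to move; the robot and the scene stay as the last step left them, time stands still between calls to the robot, and variables do not carry over. Pictures are saved under pics/ and viewed, at most 10 in all, crops included, and the job is handed in when it is done.

```bash
mkdir -p pics
python3 - <<'E'
from workcell import robot
import cv2
for n in("top","side"):
    cv2.imwrite(f"pics/{n}0.png",robot.read_camera(n)); print(robot.calibration(n))
s=robot.state();print(s, robot.hold_point_z)
E
```

```text
{'intrinsics': array([[388.66289434,   0.        , 321.91210994],
       [  0.        , 388.66289434, 194.54982758],
       [  0.        ,   0.        ,   1.        ]]), 'dist': array([-0.02049616,  0.        ,  0.        ,  0.        ,  0.        ]), 'xyz': array([0.30643791, 0.06688004, 1.1480648 ]), 'attitude': array([ 10.21245461,  -0.69086955, -88.43351143])}
{'intrinsics': array([[447.64867881,   0.        , 324.38128349],
       [  0.        , 447.64867881, 197.31451116],
       [  0.        ,   0.        ,   1.        ]]), 'dist': array([-0.00814711,  0.        ,  0.        ,  0.        ,  0.        ]), 'xyz': array([ 0.35749009, -1.09058883,  0.71741852]), 'attitude': array([60.46003799, -0.42800016, -8.38616152])}
{'time': 0.1, 'q': array([-7.13690552e+01,  1.72121611e+01,  8.71763214e+01,  2.91060545e-04,
        7.56704732e+01, -3.81503260e+00]), 'qvel': array([-0.00530447, -0.11289312, -0.08810894, -0.04324422,  0.06483017,
       -0.06817612]), 'joint_torque': array([ 1.82773609e-03, -5.32642651e+01, -3.53283727e+01,  7.09915627e-02,
        2.34476512e-02, -4.50756488e-05]), 'tool_pos': array([ 0.20992814, -0.50810765,  0.2049489 ]), 'tcp_rot': array([-1.79941194e+02, -4.20396332e-03,  2.24459031e+01]), 'force': array([ 1.07498153, -0.29172867, -1.10417622]), 'wrist_torque': array([ 0.01046338, -0.00583259, -0.01588782]), 'gripper_force': 0.0, 'opening': 0.09401987855038148} -0.0188
```

View pics/top0.png

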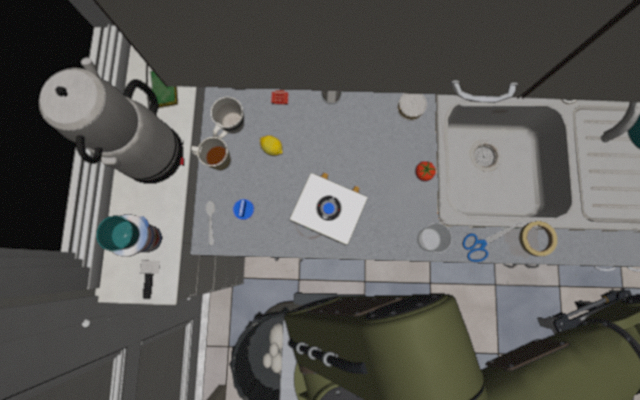

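View pics/side0.png

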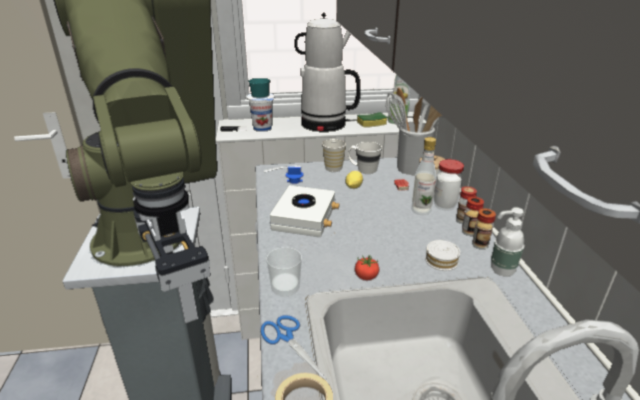

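The top view shows the cap at (243,209), the filter's neck at (329,208), and the hose ends towards the top. The glass is at (433,237). In the side view the cap is at (294,174) and the neck at (304,200). I'll enlarge these parts.

Run:
```python
import cv2,numpy as np
t=cv2.imread("pics/top0.png");s=cv2.imread("pics/side0.png")
a=cv2.resize(t[170:250,220:380],None,fx=5,fy=5,interpolation=cv2.INTER_CUBIC)
cv2.imwrite("pics/a.png",a)
b=cv2.resize(s[155:240,255:355],None,fx=7,fy=7,interpolation=cv2.INTER_CUBIC);cv2.imwrite("pics/b.png",b)
```

```text
(no output)
```

View pics/a.png

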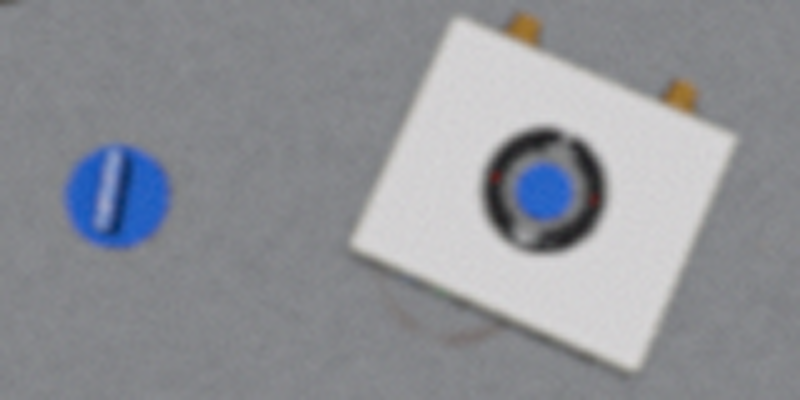

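View pics/b.png

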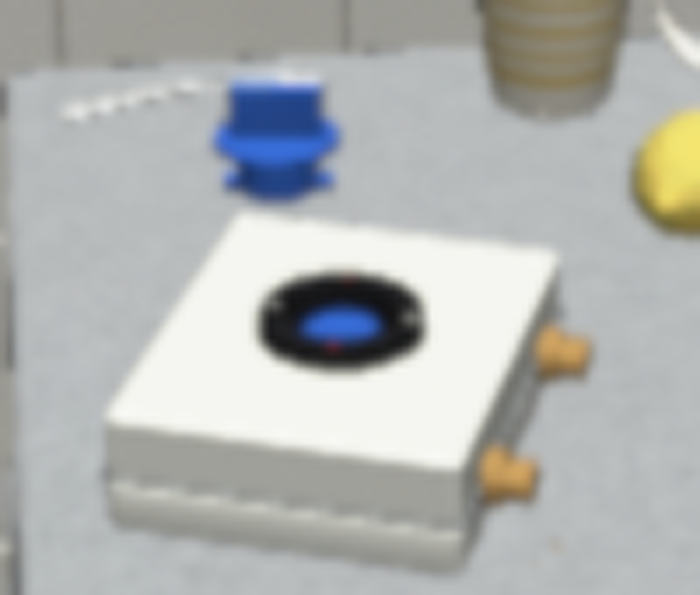

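```bash
cat > h.py <<'E'
from workcell import robot
import cv2,numpy as np
from scipy.spatial.transform import Rotation as R
from scipy.optimize import least_squares
def proj(n,P):
    c=robot.calibration(n);M=R.from_euler('xyz',c['attitude'],degrees=True).as_matrix()
    p=(np.atleast_2d(P)-c['xyz'])@M*[1,-1,-1]
    return cv2.projectPoints(p,np.zeros(3),np.zeros(3),c['intrinsics'],c['dist'])[0][:,0]
def A(p): return (np.array(p,float)+.5)/5-.5+[220,170]
def B(p): return (np.array(p,float)+.5)/7-.5+[255,155]
def place(v,P):
    P=np.atleast_2d(P); z=R.from_euler('z',v[2]).apply(P); return z+[v[0],v[1],0]
def fit(obs,x0):
    f=lambda v:np.concatenate([(proj(n,place(v,P))-u).ravel() for n,P,u in obs])
    r=least_squares(f,x0);return r.x,np.round(r.fun,1)
E
python3 - <<'E'
from h import *
T=np.array([[.075,.09,.06],[.075,-.09,.06],[-.075,-.09,.06],[-.075,.09,.06]])
ot=("top",T,A([(455,14),(738,136),(636,374),(350,244)])); 
# side: far-left corner=-x? 
os_=("side",T[[3,0,1,2]],B([(240,213),(557,252),(462,468),(107,418)]))
for o in([ot],[os_],[ot,os_]):
    v,r=fit(o,[.35,0,-.4]);print("filter",v.round(4),np.degrees(v[2]).round(2),r)
v0=v
print("neck a->", [ (proj("top",place(v0,[0,0,z]))) for z in(.064,.075)],A((544,190)))
W=np.array([[.023,.006,.057],[.023,-.006,.057],[-.023,-.006,.057],[-.023,.006,.057]])
ct=("top",W,A([(106,148),(124,150),(114,228),(95,226)]))
F=("top",np.array([[0,0,.029]]),A([(118,197)]))
cs=("side",np.array([[-.023,-.006,.057],[.023,-.006,.057],[-.027,-.005,.003],[.027,-.005,.003]]),B([(231,84),(322,88),(226,181),(331,181)]))
for o in([ct],[F],[cs],[ct,F,cs]):
    v,r=fit(o,[.35,.25,0]);print("cap",v.round(4),np.degrees(v[2]).round(2),r)
E
```

```text
filter [ 0.4657  0.0394 -0.3905] -22.37 [-0.2 -1.   0.9 -0.2  0.5  0.6 -1.1  0.5]
filter [ 0.4673  0.038  -0.38  ] -21.77 [-0.6 -0.1  1.  -0.   0.6 -0.1 -1.  -0. ]
filter [ 0.4665  0.0391 -0.3861] -22.12 [-0.2 -1.2  0.9 -0.7  0.7  0.3 -0.9  0.3 -0.7 -0.3  0.8 -0.1  0.  -0.3
 -1.4 -0.3]
neck a-> [array([[328.69315112, 207.14956263]]), array([[328.80836851, 206.57653157]])] [328.4 207.6]
cap [ 0.4603  0.2856 -0.0691] -3.96 [-0.3 -0.2  0.3 -0.2  0.2  0.2 -0.2  0.2]
cap [0.459  0.2861 0.    ] 0.0 [0. 0.]
cap [ 0.4619  0.2905 -0.1869] -10.71 [-0.3 -0.1  0.2 -0.3 -0.2 -0.   0.4  0.4]
cap [ 0.4604  0.2861 -0.0794] -4.55 [-0.4 -0.3  0.2 -0.2 -0.1  0.2 -0.5  0.1  0.  -0.5 -0.5  0.8  0.1 -0.1
 -0.4  1.   0.2  0.6]
```

```bash
cat >> h.py <<'E'
def go(x,y,z,yaw):
    s=robot.state();a=np.array(s['tcp_rot']);M=R.from_euler('xyz',a,degrees=True)
    d=M.inv().apply(np.array([x,y,z])-s['tool_pos'])
    r=(M.inv()*R.from_euler('xyz',[180,0,yaw],degrees=True)).as_rotvec()
    print("row",r.round(4),d.round(4),"pose",np.round(s['tool_pos'],4),a.round(2),"F",np.round(s['force'],2),"q",s['q'].round(1),"t",s['time'])
def ray(n,uv,z):
    f=lambda v:(proj(n,[v[0],v[1],z])[0]-uv)
    return least_squares(f,[.45,.1]).x
E
python3 - <<'E'
from h import *
for n,roi in(("top",(190,226,308,350)),("side",(190,212,285,322))):
    im=cv2.imread(f"pics/{n}0.png");y0,y1,x0,x1=roi
    c=im[y0:y1,x0:x1].astype(np.uint8)
    c=cv2.resize(c,None,fx=8,fy=8,interpolation=cv2.INTER_CUBIC)
    m=(c.min(2)<120).astype(np.uint8)
    cs,_=cv2.findContours(m,cv2.RETR_EXTERNAL,cv2.CHAIN_APPROX_NONE)
    k=max(cs,key=cv2.contourArea);e=cv2.fitEllipse(k)
    ctr=(np.array(e[0])+.5)/8-.5+[x0,y0]; print(n,e,cv2.boundingRect(k),ctr,[ray(n,ctr,z).round(4) for z in(.06,.065,.07,.075)])
im=cv2.imread("pics/top0.png")[195:225,228:260];c=cv2.resize(im,None,fx=8,fy=8,interpolation=cv2.INTER_CUBIC).astype(int)
m=((c[...,0]-c[...,2])>60).astype(np.uint8)
k=max(cv2.findContours(m,0,1)[0],key=cv2.contourArea);e=cv2.fitEllipse(k);ctr=(np.array(e[0])+.5)/8-.5+[228,195]
print("flange",e,ctr,ray("top",ctr,.028))
go(.4604,.286,.15,175.5)
E
```

```text
top ((168.20594787597656, 142.08197021484375), (186.0281524658203, 197.17416381835938), 120.68212890625) (70, 46, 194, 198) [328.58824348 207.32274628] [array([0.4666, 0.0392]), array([0.4659, 0.0394]), array([0.4651, 0.0395]), array([0.4644, 0.0396])]
side ((149.57032775878906, 87.47767639160156), (108.3884506225586, 189.29806518554688), 88.99697875976562) (58, 34, 185, 108) [303.25879097 200.49720955] [array([0.4672, 0.0459]), array([0.4664, 0.0372]), array([0.4656, 0.0286]), array([0.4647, 0.02  ])]
flange ((123.38245391845703, 114.5691146850586), (163.10415649414062, 168.56727600097656), 61.4400634765625) [242.98530674 208.88363934] [0.45947783 0.28689617]
row [-2.0000e-04 -1.4000e-03 -2.6713e+00] [ 0.5347 -0.6383  0.0556] pose [ 0.2099 -0.5081  0.2049] [-179.94   -0.     22.45] F [ 1.07 -0.29 -1.1 ] q [-71.4  17.2  87.2   0.   75.7  -3.8] t 0.1
```

```bash
python3 -m handwheel '[[0,0,-2.671,0.535,-0.638,0,1],[0,0,-2.671,0.535,-0.638,0,1],[0,0,-2.671,0.535,-0.638,0,1],[0,0,-2.671,0.535,-0.638,0,1],[0,0,-2.671,0.535,-0.638,0,1],[0,0,-2.671,0.535,-0.638,0,1],[0,0,-2.671,0.535,-0.638,0,1],[0,0,-2.671,0.535,-0.638,0,1],[0,0,-2.671,0.535,-0.638,0,1],[0,0,-2.671,0.535,-0.638,0,1],[0,0,-2.671,0.535,-0.638,0,1],[0,0,-2.671,0.535,-0.638,0,1],[0,0,-2.671,0.535,-0.638,0,1],[0,0,-2.671,0.535,-0.638,0,1],[0,0,-2.671,0.535,-0.638,0,1],[0,0,-2.671,0.535,-0.638,0,1],[0,0,-2.671,0.535,-0.638,0,1],[0,0,-2.671,0.535,-0.638,0,1],[0,0,-2.671,0.535,-0.638,0,1],[0,0,-2.671,0.535,-0.638,0,1]]' 20; python3 -c "
from h import *
go(.46,.2865,.033,175.5)"
```

```text
time: 2.1
tool_pos: [0.4607, 0.2853, 0.2052]
tcp_rot: [-180.0, -0.0, 175.3]
force: [-0.5, -0.1, -0.3]
opening: 0.0938
gripper_force: 0.0
row [-0.0003 -0.0004 -0.0042] [0.0007 0.0012 0.1722] pose [0.4607 0.2853 0.2052] [-1.7998e+02 -2.0000e-02  1.7526e+02] F [-0.51 -0.07 -0.33] q [ 27.9  16.2  88.5  -0.   75.4 -57.4] t 2.1
```

```bash
python3 -m handwheel '[[0,0,-0.004,0.0005,0,0.05,1],[0,0,-0.004,0.0005,0,0.1,1],[0,0,-0.004,0.0005,0,0.14,1],[0,0,-0.004,0.0005,0,0.16,1],[0,0,-0.004,0.0005,0,0.172,1],[0,0,-0.004,0.0005,0,0.172,1]]'; python3 -c "
from h import *
go(.46,.2865,.033,175.5)
cv2.imwrite('pics/c.png',cv2.resize(np.hstack([robot.read_camera('top')[160:260,190:290],robot.read_camera('side')[120:220,245:345]]),None,fx=4,fy=4,interpolation=2))"
```

```text
time: 2.7
tool_pos: [0.4601, 0.285, 0.0327]
tcp_rot: [-180.0, -0.1, 175.6]
force: [0.4, 0.3, 0.3]
opening: 0.094
gripper_force: 0.0
row [-0.0008 -0.0013  0.0012] [ 0.0002  0.0015 -0.0003] pose [0.4601 0.285  0.0327] [-1.7995e+02 -7.0000e-02  1.7557e+02] F [0.35 0.33 0.25] q [ 27.9  28.   97.4  -0.   54.7 -57.7] t 2.7
```

View pics/c.png

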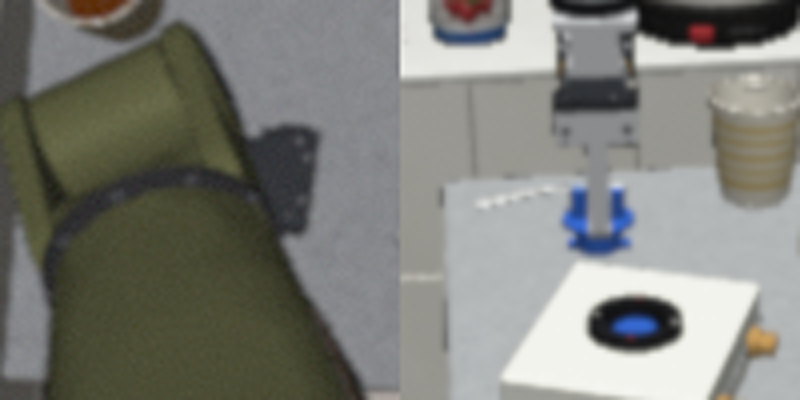

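The side view shows the open fingers straddling the wing at (598,210), so I'll close.

```bash
python3 -m handwheel '[[0,0,0,0,0.001,0,0],[0,0,0,0,0.001,0,0],[0,0,0,0,0.001,0,0],[0,0,0,0,0.001,0,0],[0,0,0,0,0.001,0,0],[0,0,0,0,0.001,0,0],[0,0,0,0,0.001,0,0],[0,0,0,0,0.001,0,0]]' 40; python3 -c "
from h import *
go(.466,.0393,.13,157.9)"
```

```text
time: 3.6
tool_pos: [0.4604, 0.2867, 0.0334]
tcp_rot: [180.0, -0.0, 175.7]
force: [0.4, 0.7, 0.2]
opening: 0.0333
gripper_force: 0.0
row [ 0.     -0.      0.3109] [-0.024  -0.2463 -0.0966] pose [0.4604 0.2867 0.0334] [180.    -0.   175.71] F [0.4  0.68 0.21] q [ 28.   28.   97.2   0.   54.8 -57.7] t 3.6
```

```bash
python3 -m handwheel '[[0,0,0,0,0,0,0],[0,0,0,0,0,0,0],[0,0,0,0,0,0,0],[0,0,0,0,0,0,0],[0,0,0,0,0,0,0],[0,0,0,0,0,0,0]]' 40; python3 -m handwheel '[[0,0,0,0,0,-0.03,0],[0,0,0,0,0,-0.06,0],[0,0,0,0,0,-0.097,0],[0,0,0,0,0,-0.097,0]]'; python3 -c "
from h import *
go(.466,.0393,.13,157.9)"
```

```text
time: 4.2
tool_pos: [0.4604, 0.2867, 0.0334]
tcp_rot: [180.0, -0.0, 175.7]
force: [0.1, 0.2, 0.1]
opening: 0.0115
gripper_force: 40.0
time: 4.6
tool_pos: [0.4621, 0.2876, 0.1351]
tcp_rot: [179.8, 0.4, 175.7]
force: [0.3, 0.1, -1.4]
opening: 0.0119
gripper_force: 40.0
row [0.0049 0.0055 0.311 ] [-0.0224 -0.2474  0.0042] pose [0.4621 0.2876 0.1351] [179.77   0.35 175.72] F [ 0.3   0.08 -1.42] q [ 28.   20.1  93.1   0.   66.4 -57.7] t 4.6
```

```bash
python3 -m handwheel '[[0,0,0.1,-0.005,-0.045,0,0],[0,0,0.2,-0.01,-0.09,0,0],[0,0,0.311,-0.015,-0.135,0,0],[0,0,0.311,-0.019,-0.18,0,0],[0,0,0.311,-0.022,-0.22,0,0],[0,0,0.311,-0.024,-0.24,0,0],[0,0,0.311,-0.024,-0.247,0,0],[0,0,0.311,-0.024,-0.247,0,0],[0,0,0.311,-0.024,-0.247,0,0],[0,0,0.311,-0.024,-0.247,0,0]]'; python3 -c "
from h import *
go(.466,.0393,.12,157.9)
cv2.imwrite('pics/d.png',cv2.resize(robot.read_camera('side')[140:240,240:370],None,fx=6,fy=6,interpolation=2))
"
```

```text
time: 5.6
tool_pos: [0.4659, 0.0396, 0.1303]
tcp_rot: [180.0, -0.0, 158.0]
force: [0.2, -0.3, -0.9]
opening: 0.0117
gripper_force: 40.0
row [ 0.     -0.0002  0.0012] [-0.0002 -0.0002  0.0103] pose [0.4659 0.0396 0.1303] [ 1.8000e+02 -1.0000e-02  1.5797e+02] F [ 0.21 -0.34 -0.93] q [  0.4  11.4 105.1   0.   63.5 -67.6] t 5.6
```

View pics/d.png

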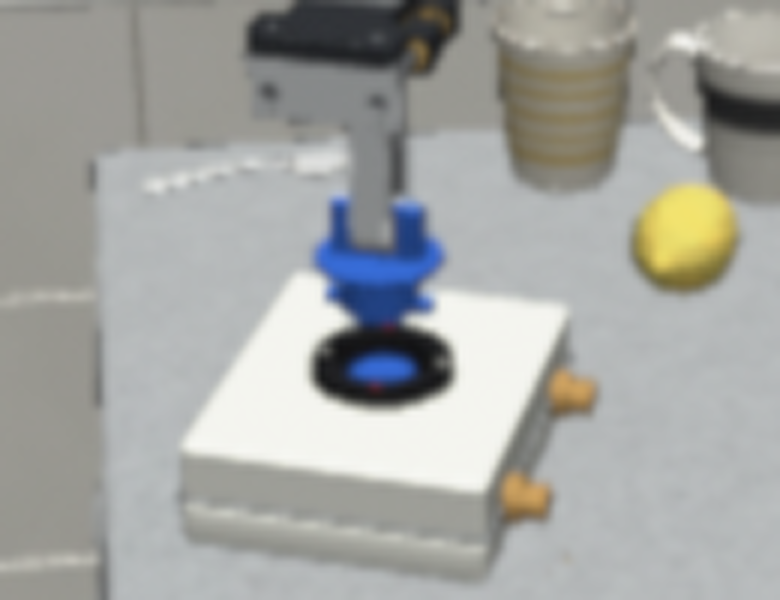

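```bash
python3 -c "
from h import *
def D(p): return (p+.5-[240,140])*6-.5
x,y=.4659,.0396
print('neck',D(proj('side',[x,y,.065])))
M=lambda P:D(proj('side',place([x,y,np.radians(158)],P)+[0,0,.0973])).round(1)
print('flange',M([0,0,.0265]),'edges',M([[.03*np.cos(a),.03*np.sin(a),.0265] for a in np.radians(range(0,360,15))])[:,0][[0]],)
e=M([[.03*np.cos(a),.03*np.sin(a),.0265] for a in np.radians(range(0,360,5))]);print(e.min(0),e.max(0))
print('lugs',M([[.027,0,.003],[-.027,0,.003]]),'wing top',M([[-.023,.006,.057],[.023,.006,.057]]))
im=cv2.imread('pics/d.png').astype(int);m=((im[...,0]-im[...,2])>60)
for r in (225,255,260,300,370):
  c=np.where(m[r,290:470])[0]+290;print(r,c.min(),c.max(),(c.min()+c.max())/2)
g=(im.max(2)<70)
for r in (350,360,370,380):
  c=np.where(g[r,290:480])[0]+290;print('neck',r,c.min(),c.max(),(c.min()+c.max())/2)
"
```

```text
neck [[380.54413032 363.15781651]]
flange [[378.6 256.1]] edges [318.2]
[315.5 227.5] [441.6 285.9]
lugs [[325.5 292.8]
 [433.7 306.2]] wing top [[421.3 209.7]
 [326.9 198.7]]
225 333 420 376.5
255 315 443 379.0
260 315 441 378.0
300 343 430 386.5
370 349 416 382.5
neck 350 330 443 386.5
neck 360 318 435 376.5
neck 370 317 445 381.0
neck 380 318 446 382.0
```

```bash
python3 -m handwheel '[[0,0,0,-0.0003,0,0.008,0],[0,0,0,-0.0003,0,0.015,0],[0,0,0,-0.0003,0,0.019,0],[0,0,0,-0.0003,0,0.021,0],[0,0,0,-0.0003,0,0.021,0]]'; python3 -m handwheel '[[0,0,0,0,0,0.001,0],[0,0,0,0,0,0.002,0],[0,0,0,0,0,0.003,0],[0,0,0,0,0,0.003,0]]';python3 -m handwheel '[[0,0,0,0,0,0.001,0],[0,0,0,0,0,0.002,0],[0,0,0,0,0,0.002,0]]'
```

```text
time: 6.15
tool_pos: [0.466, 0.0384, 0.1091]
tcp_rot: [-180.0, -0.0, 157.9]
force: [-0.2, -0.2, -0.5]
opening: 0.0112
gripper_force: 40.0
time: 6.55
tool_pos: [0.4661, 0.0384, 0.1064]
tcp_rot: [-180.0, -0.0, 157.9]
force: [0.6, 0.2, -0.9]
opening: 0.0114
gripper_force: 40.0
time: 6.85
tool_pos: [0.4661, 0.0385, 0.1043]
tcp_rot: [-180.0, -0.0, 157.9]
force: [0.7, -0.3, -0.4]
opening: 0.012
gripper_force: 40.0
```

```bash
python3 -m handwheel '[[0,0,0,0.0003,0.0009,0,0],[0,0,0,0.0003,0.0009,0.001,0],[0,0,0,0.0003,0.0009,0.002,0],[0,0,0,0.0003,0.0009,0.002,0]]'; python3 -m handwheel '[[0,0,0,0,0,0.001,0],[0,0,0,0,0,0.002,0],[0,0,0,0,0,0.002,0]]';python3 -m handwheel '[[0,0,0,0,0,0.001,0],[0,0,0,0,0,0.002,0],[0,0,0,0,0,0.002,0]]'
```

```text
time: 7.25
tool_pos: [0.4662, 0.0394, 0.1023]
tcp_rot: [-180.0, -0.0, 157.9]
force: [0.2, -0.0, -0.8]
opening: 0.0117
gripper_force: 40.0
time: 7.55
tool_pos: [0.4662, 0.0394, 0.1003]
tcp_rot: [-180.0, -0.0, 157.9]
force: [-0.0, 0.3, 0.0]
opening: 0.0116
gripper_force: 40.0
time: 7.85
tool_pos: [0.4662, 0.0394, 0.0983]
tcp_rot: [-180.0, -0.0, 157.9]
force: [0.2, 0.7, -0.7]
opening: 0.012
gripper_force: 40.0
```

```bash
python3 -m handwheel '[[0,0,0,0,0,0.001,0],[0,0,0,0,0,0.001,0]]'; python3 -m handwheel '[[0,0,0,0,0,0.001,0],[0,0,0,0,0,0.001,0]]';python3 -m handwheel '[[0,0,0,0,0,0.001,0],[0,0,0,0,0,0.001,0]]';python3 -m handwheel '[[0,0,0,0,0,0.001,0],[0,0,0,0,0,0.001,0]]'
```

```text
time: 8.05
tool_pos: [0.4662, 0.0394, 0.0973]
tcp_rot: [-180.0, -0.0, 157.9]
force: [0.4, -0.5, -0.9]
opening: 0.0118
gripper_force: 40.0
time: 8.25
tool_pos: [0.4662, 0.0394, 0.0963]
tcp_rot: [-180.0, -0.0, 157.9]
force: [0.3, -0.9, -0.7]
opening: 0.0118
gripper_force: 40.0
time: 8.45
tool_pos: [0.4662, 0.0394, 0.0953]
tcp_rot: [-180.0, -0.0, 157.9]
force: [-0.2, -0.3, -0.8]
opening: 0.0115
gripper_force: 40.0
time: 8.65
tool_pos: [0.4662, 0.0394, 0.0943]
tcp_rot: [-180.0, -0.0, 157.9]
force: [-0.3, 0.3, -1.6]
opening: 0.0116
gripper_force: 40.0
```

```bash
for i in 1; do python3 -m handwheel '[[0,0,0,0,0,0.001,0],[0,0,0,0,0,0.001,0]]'; python3 -m handwheel '[[0,0,0,0,0,0.001,0],[0,0,0,0,0,0.001,0]]';python3 -m handwheel '[[0,0,0,0,0,0.001,0],[0,0,0,0,0,0.001,0]]';python3 -m handwheel '[[0,0,0,0,0,0.001,0],[0,0,0,0,0,0.001,0]]';done | grep -E "tool|force:"
```

```text
tool_pos: [0.4662, 0.0394, 0.0933]
force: [0.5, 0.5, -0.8]
gripper_force: 40.0
tool_pos: [0.4663, 0.0394, 0.0925]
force: [-0.8, 0.3, 2.2]
gripper_force: 40.0
tool_pos: [0.4663, 0.0394, 0.0915]
force: [-1.3, 0.3, 3.4]
gripper_force: 40.0
tool_pos: [0.4663, 0.0394, 0.0905]
force: [-1.8, -0.5, 4.7]
gripper_force: 40.0
```

```bash
for i in 1; do python3 -m handwheel '[[0,0,0,0.0006,-0.0002,0.001,0],[0,0,0,0.0006,-0.0002,0.001,0]]'; python3 -m handwheel '[[0,0,0,0,0,0.001,0],[0,0,0,0,0,0.001,0]]';python3 -m handwheel '[[0,0,0,0,0,0.001,0],[0,0,0,0,0,0.001,0]]';python3 -m handwheel '[[0,0,0,0,0,0.001,0],[0,0,0,0,0,0.001,0]]';done | grep -E "tool|force:"; python3 -c "
from h import *
print(robot.state()['wrist_torque'])"
```

```text
tool_pos: [0.4662, 0.0394, 0.0898]
force: [0.9, -1.1, 4.9]
gripper_force: 40.0
tool_pos: [0.4662, 0.0394, 0.0889]
force: [1.4, 0.1, 6.8]
gripper_force: 40.0
tool_pos: [0.4662, 0.0394, 0.088]
force: [-0.1, -0.4, 8.7]
gripper_force: 40.0
tool_pos: [0.4663, 0.0394, 0.0871]
force: [-1.1, -0.5, 9.4]
gripper_force: 40.0
[-0.00565546 -0.00331073  0.04013521]
```

```bash
for i in 1; do python3 -m handwheel '[[0,0,0,0,0,0.001,0],[0,0,0,0,0,0.001,0]]'; python3 -m handwheel '[[0,0,0,0,0,0.001,0],[0,0,0,0,0,0.001,0]]';python3 -m handwheel '[[0,0,0,0,0,0.001,0],[0,0,0,0,0,0.001,0],[0,0,0,0,0,0.001,0]]';done | grep -E "tool|force:"
```

```text
tool_pos: [0.4663, 0.0394, 0.0862]
force: [-1.0, -1.7, 11.8]
gripper_force: 40.0
tool_pos: [0.4663, 0.0394, 0.0853]
force: [-1.7, -0.8, 12.1]
gripper_force: 40.0
tool_pos: [0.4663, 0.0394, 0.0844]
force: [-1.8, 0.5, 14.1]
gripper_force: 40.0
```

```bash
for i in 1; do python3 -m handwheel '[[0,0,0,0,0,0.0006,0],[0,0,0,0,0,0.0006,0]]'; python3 -m handwheel '[[0,0,0.05,0,0,0,0],[0,0,0.1,0,0,0,0],[0,0,0.15,0,0,0,0],[0,0,0.2,0,0,0,0],[0,0,0.2,0,0,0,0]]';done | grep -E "tool|tcp|force:";python3 -c "
from h import *
print(robot.state()['wrist_torque'])"
```

```text
tool_pos: [0.4664, 0.0394, 0.0839]
tcp_rot: [180.0, 0.1, 157.9]
force: [-1.8, -0.5, 14.7]
gripper_force: 40.0
tool_pos: [0.4668, 0.0394, 0.0841]
tcp_rot: [179.9, 0.2, 146.3]
force: [-0.2, 0.2, 13.6]
gripper_force: 40.0
[-0.01840836 -0.00145672  0.0062714 ]
```

```bash
for i in 1; do python3 -m handwheel '[[0,0,0.05,0,0,0,0],[0,0,0.1,0,0,0,0],[0,0,0.15,0,0,0,0],[0,0,0.2,0,0,0,0],[0,0,0.2,0,0,0,0]]';done | grep -E "tool|tcp|force:";python3 -c "
from h import *
print(robot.state()['wrist_torque'])"
```

```text
tool_pos: [0.4668, 0.0394, 0.0841]
tcp_rot: [179.9, 0.1, 134.9]
force: [-0.3, -1.0, 14.3]
gripper_force: 40.0
[-0.04417357 -0.00775393  0.05488629]
```

```bash
for i in 1; do python3 -m handwheel '[[0,0,0.05,0,0,0,0],[0,0,0.1,0,0,0,0],[0,0,0.15,0,0,0,0],[0,0,0.2,0,0,0,0],[0,0,0.25,0,0,0,0],[0,0,0.3,0,0,0,0],[0,0,0.35,0,0,0,0],[0,0,0.4,0,0,0,0],[0,0,0.4,0,0,0,0]]';done | grep -E "tool|tcp|force:";python3 -c "
from h import *
print(robot.state()['wrist_torque'])"
python3 -m handwheel '[[0,0,0.05,0,0,0,0],[0,0,0.1,0,0,0,0],[0,0,0.15,0,0,0,0],[0,0,0.2,0,0,0,0],[0,0,0.25,0,0,0,0],[0,0,0.3,0,0,0,0],[0,0,0.35,0,0,0,0],[0,0,0.4,0,0,0,0],[0,0,0.4,0,0,0,0]]' | grep -E "tool|tcp|force:";python3 -c "
from h import *
print(robot.state()['wrist_torque'])"
```

```text
tool_pos: [0.4668, 0.0394, 0.0841]
tcp_rot: [179.8, 0.1, 112.0]
force: [0.2, 0.1, 14.6]
gripper_force: 40.0
[-0.10407791  0.06399385  0.03931844]
tool_pos: [0.4668, 0.0394, 0.0841]
tcp_rot: [179.8, -0.0, 89.0]
force: [-0.0, -0.1, 13.9]
gripper_force: 40.0
[-0.08081844  0.04419029  0.02708475]
```

```bash
python3 -m handwheel '[[0,0,0.03,0,0,0,0],[0,0,0.06,0,0,0,0],[0,0,0.09,0,0,0,0],[0,0,0.12,0,0,0,0],[0,0,0.15,0,0,0,0],[0,0,0.15,0,0,0,0]]' | grep -E "tool|tcp|force:";python3 -c "
from h import *
print(robot.state()['wrist_torque'])"
python3 -m handwheel '[[0,0,0.015,0,0,0,0],[0,0,0.03,0,0,0,0],[0,0,0.04,0,0,0,0],[0,0,0.04,0,0,0,0]]' | grep -E "tool|tcp|force:";python3 -c "
from h import *
print(robot.state()['wrist_torque'])"
```

```text
tool_pos: [0.4668, 0.0394, 0.0841]
tcp_rot: [179.8, -0.0, 80.5]
force: [-0.1, -0.5, 14.7]
gripper_force: 40.0
[-0.07274677  0.03746619 -0.00779675]
tool_pos: [0.4668, 0.0394, 0.0841]
tcp_rot: [179.8, -0.0, 78.2]
force: [0.6, 0.3, 13.4]
gripper_force: 40.0
[-0.06317682  0.06008936  0.01779561]
```

```bash
python3 -m handwheel '[[0,0,0,0,0,-0.001,0],[0,0,0,0,0,-0.002,0],[0,0,0,0,0,-0.003,0],[0,0,0,0,0,-0.004,0],[0,0,0,0,0,-0.004,0]]' | grep -E "tool|tcp|force:"
python3 -m handwheel '[[0,0,0,0,0,-0.0008,0],[0,0,0,0,0,-0.0008,0]]' | grep -E "tool|tcp|force:"
python3 -m handwheel '[[0,0,0,0,0,-0.0005,0],[0,0,0,0,0,-0.0005,0]]' | grep -E "tool|tcp|force:"
```

```text
tool_pos: [0.4667, 0.0394, 0.0878]
tcp_rot: [179.8, -0.0, 78.3]
force: [1.6, -0.0, 9.5]
gripper_force: 40.0
tool_pos: [0.4667, 0.0394, 0.0885]
tcp_rot: [179.8, -0.0, 78.3]
force: [2.5, -0.2, 7.9]
gripper_force: 40.0
tool_pos: [0.4667, 0.0394, 0.0889]
tcp_rot: [179.8, -0.0, 78.3]
force: [2.0, -0.8, 7.1]
gripper_force: 40.0
```

```bash
python3 -m handwheel '[[0,0,0,0,0,-0.0005,0],[0,0,0,0,0,-0.0005,0]]' | grep -E "tool|force:"
python3 -m handwheel '[[0,0,0,0,0,-0.0005,0],[0,0,0,0,0,-0.0005,0]]' | grep -E "tool|tcp|force:"
python3 -c "
from h import *
cv2.imwrite('pics/e.png',cv2.resize(robot.read_camera('side')[140:240,240:370],None,fx=6,fy=6,interpolation=2))
"
```

```text
tool_pos: [0.4666, 0.0394, 0.0891]
force: [4.0, 0.1, 3.7]
gripper_force: 40.0
tool_pos: [0.4665, 0.0394, 0.0892]
tcp_rot: [179.9, -0.0, 78.2]
force: [8.4, 0.4, -2.5]
gripper_force: 40.0
```

View pics/e.png

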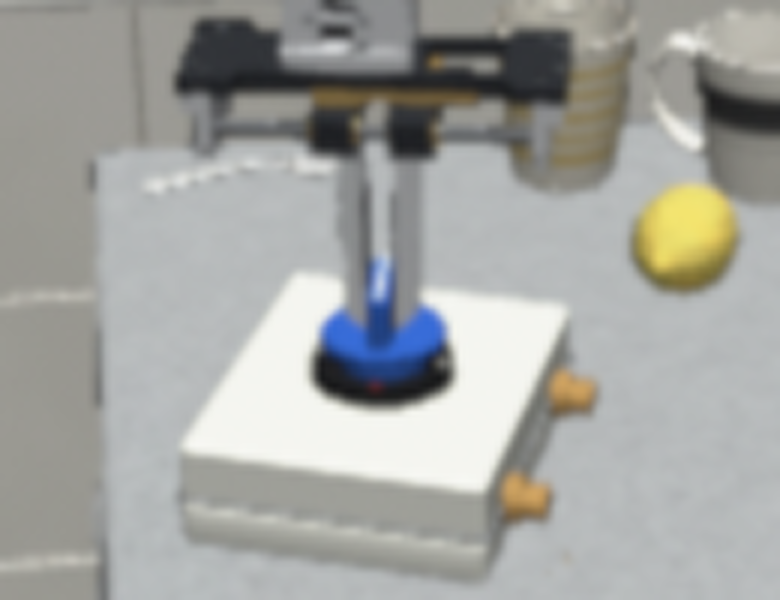

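The lift stopped hard at 3.5 mm of travel, so the lugs have caught in the notch. The picture shows the cap seated in the neck at (382,350), with the wing turned. I'll relax the pull, release and retreat.

```bash
python3 -m handwheel '[[0,0,0,0,0,0.0004,0],[0,0,0,0,0,0.0004,0],[0,0,0,0,0,0.0004,0.3],[0,0,0,0,0,0.0004,0.6],[0,0,0,0,0,0.0004,0.6],[0,0,0,0,0,0.0004,0.6],[0,0,0,0,0,0.0004,0.6],[0,0,0,0,0,0.0004,0.6],[0,0,0,0,0,0.0004,0.6]]'
python3 -m handwheel '[[0,0,0,0,0,-0.01,0.6],[0,0,0,0,0,-0.03,0.6],[0,0,0,0,0,-0.07,0.6],[0,0,0,0,0,-0.11,0.6],[0,0,0,0,0,-0.15,0.6],[0,0,0,0,0,-0.15,0.6]]'
python3 -c "
from h import *
print(robot.state()['time'])
a=robot.read_camera('top')[150:250,270:400];b=robot.read_camera('side')[140:240,240:370]
cv2.imwrite('pics/f.png',cv2.resize(np.vstack([a,b]),None,fx=3,fy=3,interpolation=2))
"
```

```text
time: 17.2
tool_pos: [0.4656, 0.0394, 0.0887]
tcp_rot: [-180.0, -0.0, 78.3]
force: [-0.1, 0.4, 0.1]
opening: 0.0566
gripper_force: 0.0
time: 17.8
tool_pos: [0.4672, 0.0395, 0.2445]
tcp_rot: [179.5, -0.1, 78.3]
force: [0.1, 0.0, -0.8]
opening: 0.0563
gripper_force: 0.0
17.8
```

View pics/f.png

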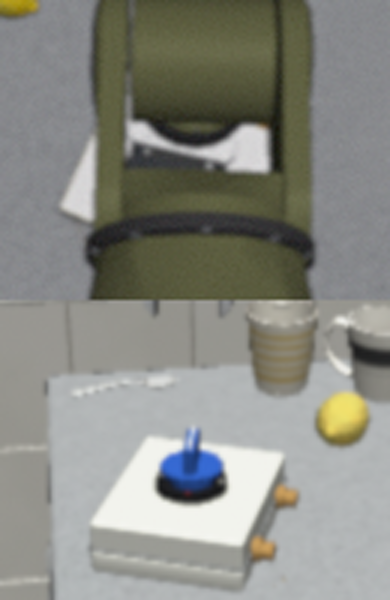

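The lower half shows the cap seated in the neck at (190,470) with its wing turned. The gripper is clear, so I'll hand in.

```bash
python3 -m handwheel '[[0,0,0,0,0,0,0.6],[0,0,0,0,0,0,0.6],[0,0,0,0,0,0,0.6]]' | head -3; python3 -c "
from workcell import robot
print(robot.finish_job())"
```

```text
time: 18.2
tool_pos: [0.4654, 0.0394, 0.238]
tcp_rot: [-179.9, 0.0, 78.3]
the job is handed in; nothing more can be done
None
```

The cap is in the neck, turned about 80° clockwise and caught in its notch (an upward pull stopped hard); I let go, backed the gripper clear and handed the job in at about 18 s, with pressing force up to about 15 N and no verdict shown.

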